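Shut the battery test box and switch it on

ROBOT

A 6-joint arm with a two-finger parallel gripper is mounted at the origin on a cart in front of the work surface, level with it; the furniture and walls round the work are solid. World frame = base frame: x ahead of the robot, y to its left, z up, the work surface at z = 0. Lengths are in m, angles in rad, forces in N, time in s.
With the tool pointing down it reaches from about 0.35 to 0.775 m from the base axis. Payload 5.5 kg.
Tool frame: the origin (TCP) lies where the fingers leave the gripper's body, on its centre line; the fingertips stand env.tip_reach ahead of it and the grasp point (between the pads) lies 54 mm ahead of it (env.tip_reach is the distance from the TCP to the fingertips, in m); z points along the fingers, y is the line along which they close (so a half turn about z gives the same grasp; the last joint's range is limited). The gripper opens to 85 mm and grips with 20 to 120 N. Pads are 22 mm wide; open, the fingers measure 114 mm over their backs; the gripper's body (76 mm by 85 mm) begins 54 mm behind the grasp point. The pads swing forward as they close: fully open they stand 13 mm farther back than shut.
Start: joints at [1.01, 0.313, 0.046, 1.304, 0, 1.431], TCP at [0.235, 0.525, 0.304] pointing down, gripper open.
Joint ranges: [-2.76, 2.76], [-0.86, 1.69], [-1.03, 1.26], [-2.2, 2.34], [-1.47, 1.5], [-3.14, 3.14]. Speed limits (rad/s): [2.57, 2.57, 3.14, 3.14, 3.14, 3.14].

INTERFACE

Orientations are given as a unit quaternion [x, y, z, w].
In Python, from station import env gives the robot as it stands.
- The arm moves only by the tool jog_arm, never from a script. Its argument "motion" is a list of rows, each an object with "slide": the shift along the tool's x, y, z in units of 0.4 m (1.0 is 0.4 m), a list of three; "roll": the turn about the tool's z in units of 1.5 rad (1.0 is 1.5 rad). In form: [{"slide": [x, y, z], "roll": roll}, ...]. A call has 1 to 10 rows; each row is the pose to reach, as a shift and turn from the pose commanded when the call began, along the tool's axes at that moment; what a row does not reach only later rows make up. A row lasts 1/8 s, in which the tool goes at most 62.5 mm and 10.7 degrees, less where a joint would pass 70% of its speed; a pose out of reach is approached as far as the arm can. A call with a number of a shift or a turn outside -1 to 1 is refused whole. A call with a gripper value outside its range is refused whole. "jaw" is the closure, from 0 (fully open) to 1 (shut), set as the call begins (left out, the last holds). The fingers move at their own pace and stop on an object; "squeeze" is the grip in N (left out, the last holds). Time passes only in rows, so rows that repeat a pose let the fingers close. It gives the time, the measured TCP pose, the force, the opening and the grip force at its end, in the units of the state.
- env.state(): the state, without advancing time (a new reading comes with each control period).
- env.snapshot(name): name is "scene" or "top" or "wrist"; returns a dict with "frame" (384x512x3 uint8, red, green, blue), "vertical_fov" (degrees; the focal length in pixels is half the picture's height over the tangent of half this angle, whatever the lens; pixels are square), "cx", "cy" (the principal point, pixels), "k1" (the pictures are not rectified: a ray, as slopes to the right and down, at radius r is drawn at 1 + k1 r^2 times it, then the intrinsics apply), "world_from_camera" (4x4, takes a point from camera to world coordinates); the wrist camera has in their place "mount" (4x4, takes a point from camera to tool coordinates, whose origin is the TCP and whose axes are the flange's). Camera axes: x right, y down, z forward; pixel columns grow to the right and rows downward; lengths in m; the calibration is good to about 2 mm. A picture is of the moment at which its call begins: read the wrist's pose just before it. There is no depth.
- env.sign_off(): hands the job in; it is judged then, once.
The state is a dict: "time_s": time; "joints": joint angles; "qd": joint speeds; "effort": joint torques, N m; "ee_pos": TCP position; "ee_rot": TCP orientation; "force": force on the tool from outside, world axes, zero at the start; "wrist_torque": the same for the moment, N m; "gripper_width": finger opening in m; "finger_force": force on a finger pad.
Only numpy, scipy, OpenCV 4.12 (cv2) and the standard library are available. Lean on these libraries where they do the work, as an engineer would, in place of code of your own. Each camera call takes 0.05 s, during which the arm holds its last target. There are 200 camera calls.

TASK

A phone battery lies ready in the test box. Lower the box's hinged lid until it is fully shut, then turn the isolator handle beside it clockwise (seen from above) a quarter turn, from its off position to its on position, so that it rests in its on detent with its steel tongue over the lid. Let go, and leave the battery in its nest and the jar, the screwdriver and the small carton undisturbed.

Things in the scene. Friction and masses are not known exactly. Their poses are not given: they have to be found in the camera images.
- test_box: Grey metal battery test box, fixed, 140 mm deep (x) by 270 wide (y), 62 high to rim and deck. Origin: centre of underside; x to its back (away from the robot at yaw 0), y to its left, z up. Left part, y -30 to +135 mm: open chamber, 4 mm walls, holding the battery. Right part, y -135 to -30: closed housing with a flat deck on which the isolator handle turns.
- lid (a joint): Lid angle, rad: 0 shut, 1.57 upright, limit 2.0 (leaning out to the left). Grey plate 148 mm (along x) x 168 mm, 6 mm thick, hinged on the chamber's left (+y) wall; shut, its top is at z = 69 mm of the box. The stiff hinge holds it at any angle; pushing it shut near the free edge takes 1 to 4 N. A steel keeper tab, 50 mm wide, 3 mm thick, on mid free edge juts to 180 mm from the hinge.
- lid_hinge (a point): Middle of the lid's hinge axis; the axis runs along the box's x. In the box's frame: x = 0, y = +135 mm, z = 66 mm.
- lid_edge (a point): Middle of the lid's free edge on its outer (upper when shut) face, 168 mm from the hinge axis. Turns with the lid: y points from the free edge to the hinge, z is the outward normal of the outer face.
- isolator (a joint): Handle angle, rad, growing clockwise from above: 0 = off (tongue and bar along the box's -x, toward the robot), 1.57 = on (tongue along the box's +y, over the keeper tab). An over-centre spring (0.2 N m) holds either end and snaps it on past half-way. The tongue clears the shut lid's keeper by 3 mm; a lid ajar blocks it, and if it is turned under a raised lid it keeps that from shutting.
- isolator_grip (a point): On the handle's vertical turning axis, at mid height of its bar: in the box's frame x = 0, y = -83, z = 107 mm. The black bar is 88 mm long (46 toward the tongue, 42 the other way), 16 mm thick, 34 mm high (z 86 to 120 mm of the box). Turns with the handle: its -x axis points along the tongue.
- tongue_tip (a point): End of the steel locking tongue under the bar: 22 mm wide, 6 mm thick (z from 77 to 83 mm of the box), reaching 79 mm from the turning axis.
- cell: Flat black phone battery, 93 x 34 x 5 mm, long along its x, lying in the black nest on the chamber floor, 15 mm above the bench. Origin: centre of its underside.
- jar: Screw jar with a lid, 87 mm across, 117 mm high, standing on the bench to the right of the box; leave it alone. Origin: centre of its underside.
- driver: Screwdriver, 165 mm long, 20 mm thick, lying on the bench to the left of the box; leave it alone. Origin: centre of its underside.
- part_box: Small closed carton, 70 x 50 x 28 mm, on the bench to the left of the box; leave it alone. Origin: centre of its underside.

How it is judged:
On the way, in this order (a step that is already met when the one before it is completed fails the run):
1. the lid is fully shut while the isolator is still off (value of joint lid below 0.035 rad and value of joint isolator below 0.25 rad), for 0.2 s.
2. the isolator is turned to its on detent over the shut lid (value of joint isolator above 1.45 rad and value of joint lid below 0.035 rad), for 0.2 s.
At the end, for the whole second after the job is handed in: The lid is shut to within 0.035 rad (6 mm at its free edge), the isolator handle rests within 0.12 rad of its on stop, and the battery lies in its nest within 15 mm of where it was (all of step 2 and velocity of joint isolator below 0.1 rad/s and distance of cell from where it was at the start of the episode below 0.015 m); the robot touches nothing.
It fails at once if the jar, the screwdriver or the carton was moved more than 30 mm (distance of any of jar, driver, part_box from where it was at the start of the episode above 0.03 m).
It also fails if it takes over 45 s, if anything falls off the work surface, if the arm or the gripper's body presses on something with over 40 N, if the wrist force passes 120 N, or if a joint passes its speed limit or range.

## Working session

There is one attempt and no reset: what is moved stays moved. The work goes in short steps, Python scripts to look and compute and a tool call to move; the robot and the scene stay as the last step left them, time stands still between calls to the robot, and variables do not carry over. Pictures are saved under pics/ and viewed, at most 10 in all, crops included, and the job is handed in when it is done.

Besides the shell and the picture viewer there is one more tool, called after "Emit:" as a command line: name --argument value ..., lists and objects as JSON in quotes. jog_arm: Moves the arm, as the interface text tells. Shifts and turns lie within -1 to 1; 1 stands for 0.4 m of shift or 1.5 rad of turn. Its arguments: {"type":"object","properties":{"motion":{"type":"array","items":{"type":"object","properties":{"slide":{"type":"array","items":{"type":"number"}},"roll":{"type":"number"}}}},"jaw":{"type":"number"},"squeeze":{"type":"number"}},"required":["motion"]}

```bash
mkdir -p pics; ls; python3 - <<'E'
from station import env
import cv2,json,pickle
s=env.state();print(s,env.tip_reach)
d={}
for n in("scene","top"):
    d[n]=env.snapshot(n);cv2.imwrite(f"pics/{n}0.png",d[n]["frame"][:,:,::-1])
    print(n,{k:v for k,v in d[n].items() if k!="frame"})
pickle.dump(d,open("d.pkl","wb"))
E
```

```text
pics
{'time_s': 0.0, 'joints': array([ 1.01040947e+00,  3.14044207e-01,  4.49534373e-02,  1.30359339e+00,
       -3.78883588e-05,  1.43119523e+00]), 'qd': array([ 0.00058395, -0.00123029, -0.00030917, -0.0002741 ,  0.00042345,
        0.00050138]), 'effort': array([ 3.62112432e-04, -4.80629218e+01,  2.98530954e+01,  1.94987759e-02,
       -2.41244379e-04, -6.27611083e-07]), 'ee_pos': array([0.23468472, 0.52450358, 0.30297338]), 'ee_rot': array([ 2.08844025e-01,  9.77948507e-01, -8.93186426e-04, -3.05865614e-04]), 'force': array([-0.60965152,  0.41559477,  0.03035194]), 'wrist_torque': array([0.0417528 , 0.01078885, 0.00976585]), 'finger_force': 0.0, 'gripper_width': 0.08532371907915906} 0.0726
scene {'vertical_fov': 51.3185209257724, 'cx': 254.85837149421792, 'cy': 185.1735547946142, 'k1': -0.1420138113144097, 'world_from_camera': array([[ 0.85880234, -0.3367238 ,  0.38610313,  0.06979913],
       [-0.51190922, -0.53432966,  0.67263717, -0.66599639],
       [-0.02018658, -0.77531213, -0.63125558,  0.77787258],
       [ 0.        ,  0.        ,  0.        ,  1.        ]])}
top {'vertical_fov': 42.2884351071298, 'cx': 261.17249842488746, 'cy': 191.2354519310306, 'k1': -0.046368434384403974, 'world_from_camera': array([[ 0.02426926, -0.99784742,  0.06092226,  0.37857691],
       [-0.99969417, -0.02451342, -0.00326343,  0.09225573],
       [ 0.00474982, -0.06082443, -0.99813718,  1.51068678],
       [ 0.        ,  0.        ,  0.        ,  1.        ]])}
```

View pics/scene0.png

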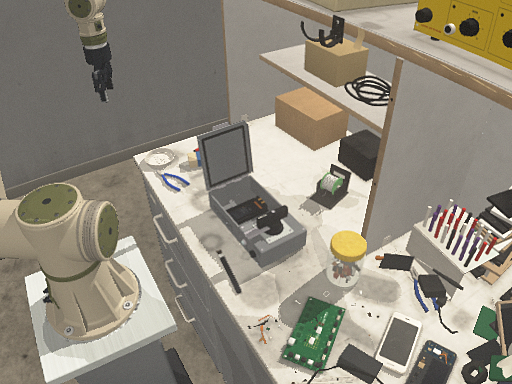

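View pics/top0.png

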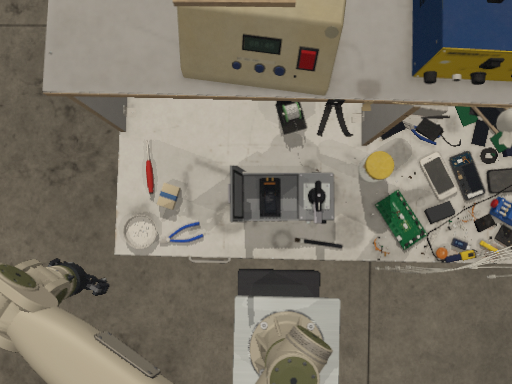

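The scene view shows the grey box with its lid about upright at (225,160) and the handle at (270,220). In the top view the box covers about columns 230-335 and rows 168-222, with the handle pivot near (317,196). I'll enlarge the crops.

```bash
python3 - <<'E'
import cv2,pickle,numpy as np
d=pickle.load(open("d.pkl","rb"))
a=cv2.resize(d["top"]["frame"][155:235,220:350,::-1],None,fx=6,fy=6,interpolation=cv2.INTER_CUBIC)
b=cv2.resize(d["scene"]["frame"][115:275,190:315,::-1],None,fx=3.7,fy=3.7,interpolation=cv2.INTER_CUBIC)
cv2.imwrite("pics/a.png",a);cv2.imwrite("pics/b.png",b)
E
```

```text
(no output)
```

View pics/a.png

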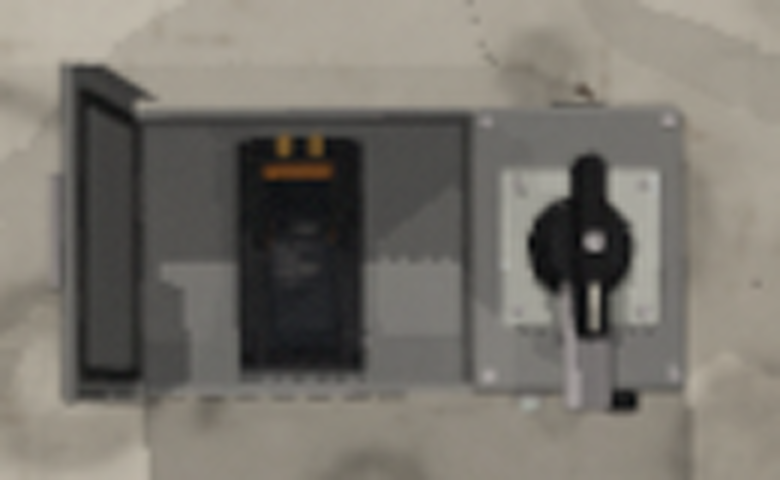

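View pics/b.png

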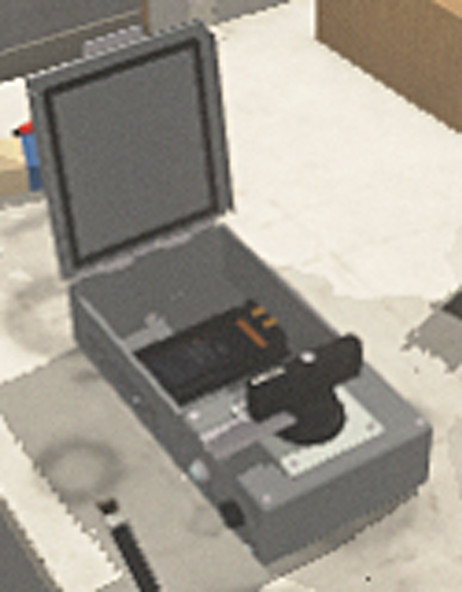

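The top crop gives the deck's right corners at (683,106) and (683,388), the chamber's rim back-left at (140,110), the pivot at (594,241), and the lid's free edge along column ~66, rows 66–400.

```bash
cat > h.py <<'E'
import numpy as np,cv2
def ray(s,p,T=None):
    f=s["frame"].shape[0]/2/np.tan(np.radians(s["vertical_fov"])/2)
    K=np.array([[f,0,s["cx"]],[0,f,s["cy"]],[0,0,1]])
    u=cv2.undistortPoints(np.array([[p]],float),K,np.array([s["k1"],0,0,0,0]))[0,0]
    T=s["world_from_camera"] if T is None else T
    return T[:3,3],T[:3,:3]@np.array([u[0],u[1],1])
def onz(s,p,z,T=None):
    o,d=ray(s,p,T);return o+d*(z-o[2])/d[2]
def onplane(s,p,n,c,T=None):
    o,d=ray(s,p,T);return o+d*((c-o@n)/(d@n))
E
python3 - <<'E'
import pickle,numpy as np
from h import *
d=pickle.load(open("d.pkl","rb"));t=d["top"];s=d["scene"]
A=lambda x,y:((x+.5)/6-.5+220,(y+.5)/6-.5+155)
B=lambda x,y:((x+.5)/3.7-.5+190,(y+.5)/3.7-.5+115)
np.set_printoptions(precision=4,suppress=True)
for n,p,z in[("dR back",(683,106),.062),("dR front",(683,388),.062),("rim back L",(140,110),.062),("rim front L",(145,392),.062),("pivot",(594,241),.12),("bar back",(590,154),.12),("bar front",(592,336),.12),("tongue tip L",(569,408),.083),("tongue tip R",(611,408),.083),("lid out back",(62,66),.23),("lid out front",(64,400),.23)]:
    print(n,onz(t,A(*p),z))
for n,p,z in[("deck R front",(265,566),0),("deck Rback",(432,432),.062),("pivot",(308,356),.12)]:print("s",n,onz(s,B(*p),z))
# lid free edge corners: intersect scene and top rays
for a,b in[((66,66),(207,25)),((66,400),(30,88))]:
    o1,d1=ray(t,A(*a));o2,d2=ray(s,B(*b))
    k=np.linalg.lstsq(np.c_[d1,-d2],o2-o1,rcond=None)[0]
    print("lid",o1+k[0]*d1,o2+k[1]*d2)
E
```

```text
dR back [ 0.528  -0.1231  0.062 ]
dR front [ 0.3903 -0.1253  0.062 ]
rim back L [0.5194 0.1423 0.062 ]
rim front L [0.3821 0.1362 0.062 ]
pivot [ 0.4575 -0.0737  0.12  ]
bar back [ 0.4983 -0.0712  0.12  ]
bar front [ 0.4131 -0.0736  0.12  ]
tongue tip L [ 0.3792 -0.0676  0.083 ]
tongue tip R [ 0.3797 -0.0877  0.083 ]
lid out back [0.5214 0.1707 0.23  ]
lid out front [0.3774 0.1658 0.23  ]
s deck R front [ 0.3938 -0.1227 -0.    ]
s deck Rback [ 0.5229 -0.1278  0.062 ]
s pivot [ 0.4587 -0.0726  0.12  ]
lid [0.5215 0.169  0.2293] [0.5244 0.1676 0.2296]
lid [0.3774 0.1651 0.2267] [0.3801 0.1641 0.2266]
```

Box pose: centre about (0.455, 0.009), yaw about 0.03, hinge middle about (0.451, 0.144), and lid angle about 1.71. I'll move to the lid's left with the jaws shut and tool y along box y.

Emit:
jog_arm --motion '[{"slide":[-0.774,-0.407,0.095],"roll":-0.3},{"slide":[-0.774,-0.407,0.095],"roll":-0.3},{"slide":[-0.774,-0.407,0.095],"roll":-0.3},{"slide":[-0.774,-0.407,0.095],"roll":-0.3},{"slide":[-0.774,-0.407,0.095],"roll":-0.3},{"slide":[-0.774,-0.407,0.095],"roll":-0.3},{"slide":[-0.774,-0.407,0.095],"roll":-0.3},{"slide":[-0.774,-0.407,0.095],"roll":-0.3},{"slide":[-0.774,-0.407,0.095],"roll":-0.3}]' --jaw 1 --squeeze 60

```text
time_s: 1.23
ee_pos: [0.4502, 0.2508, 0.266]
ee_rot: [-0.016, 1.0, 0.0, -0.0]
force: [0.4, 0.2, -0.6]
gripper_width: 0.0
finger_force: 0.0
```

Emit:
jog_arm --motion '[{"slide":[0,-0.05,0]},{"slide":[0,-0.1,0]},{"slide":[0,-0.14,0]},{"slide":[0,-0.17,0]},{"slide":[0,-0.2,0]},{"slide":[0,-0.23,0]},{"slide":[0,-0.26,0]},{"slide":[0,-0.29,0]},{"slide":[0,-0.32,0]},{"slide":[0,-0.344,0]}]'

```text
schema error: expected keys slide, roll
```

```bash
python3 - <<'E'
from station import env
import cv2,numpy as np
s=env.snapshot("scene")["frame"][:,:,::-1];t=env.snapshot("top")["frame"][:,:,::-1]
a=cv2.resize(s[80:270,180:315],(390,549));b=cv2.resize(t[140:240,210:350],(405,289))
c=np.zeros((549,795,3),np.uint8);c[:,:390]=a;c[:289,390:]=b
cv2.imwrite("pics/c.png",c)
E
```

```text
(no output)
```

View pics/c.png

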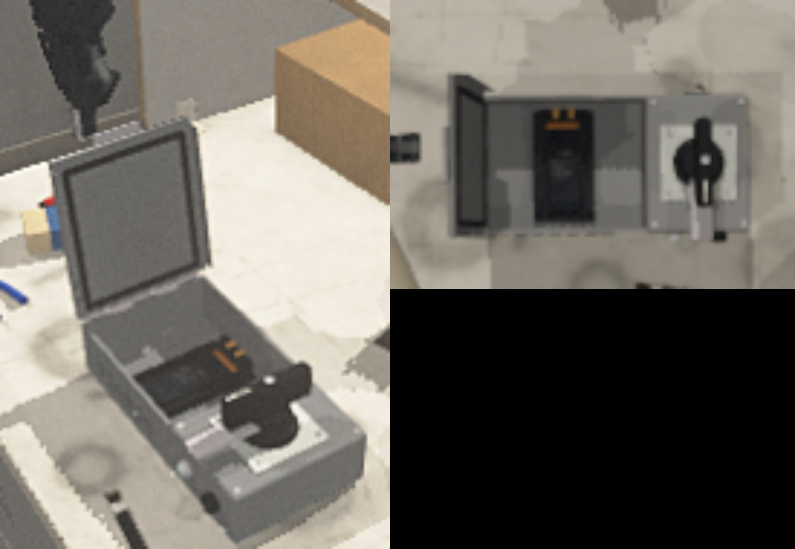

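The move was refused because every row needs a roll. The picture shows the fingers, at (88,120), still left of the lid and the lid not yet touched.

Emit:
jog_arm --motion '[{"slide":[0,-0.05,0],"roll":0},{"slide":[0,-0.1,0],"roll":0},{"slide":[0,-0.14,0],"roll":0},{"slide":[0,-0.17,0],"roll":0},{"slide":[0,-0.2,0],"roll":0},{"slide":[0,-0.23,0],"roll":0},{"slide":[0,-0.26,0],"roll":0},{"slide":[0,-0.29,0],"roll":0},{"slide":[0,-0.32,0],"roll":0},{"slide":[0,-0.344,0],"roll":0}]'

```text
time_s: 2.58
ee_pos: [0.455, 0.1114, 0.2658]
ee_rot: [-0.014, 1.0, 0.0, -0.0]
force: [0.3, 3.5, -0.5]
gripper_width: -0.0003
finger_force: 0.9
```

Emit:
jog_arm --motion '[{"slide":[0,-0.031,0.013],"roll":0},{"slide":[0,-0.061,0.03],"roll":0},{"slide":[0,-0.089,0.049],"roll":0},{"slide":[0,-0.115,0.07],"roll":0},{"slide":[0,-0.137,0.094],"roll":0},{"slide":[0,-0.16,0.12],"roll":0},{"slide":[0,-0.177,0.149],"roll":0},{"slide":[0,-0.192,0.18],"roll":0},{"slide":[0,-0.205,0.21],"roll":0},{"slide":[0,-0.216,0.2425],"roll":0}]'

```text
time_s: 3.82
ee_pos: [0.4575, 0.0258, 0.168]
ee_rot: [-0.015, 1.0, 0.0, -0.0]
force: [0.8, 1.4, 1.0]
gripper_width: 0.0002
finger_force: 0.6
```

Emit:
jog_arm --motion '[{"slide":[0,0,0.015],"roll":0},{"slide":[0,0,0.03],"roll":0},{"slide":[0,0,0.042],"roll":0},{"slide":[0,0,0.053],"roll":0},{"slide":[0,0,0.06],"roll":0},{"slide":[0,0,0.066],"roll":0},{"slide":[0,0,0.069],"roll":0},{"slide":[0,0,0.069],"roll":0}]'

```text
time_s: 4.82
ee_pos: [0.4576, 0.0259, 0.1416]
ee_rot: [-0.015, 1.0, 0.0, 0.0]
force: [-1.2, -0.3, 3.2]
gripper_width: -0.0002
finger_force: 1.9
```

Emit:
jog_arm --motion '[{"slide":[0,0,0.003],"roll":0},{"slide":[0,0,0.006],"roll":0},{"slide":[0,0,0.009],"roll":0},{"slide":[0,0,0.009],"roll":0}]'

```text
time_s: 5.32
ee_pos: [0.4577, 0.0259, 0.1411]
ee_rot: [-0.015, 1.0, -0.0, 0.001]
force: [-11.8, -0.3, 33.9]
gripper_width: 0.0001
finger_force: 17.1
```

Emit:
jog_arm --motion '[{"slide":[0,0,-0.1],"roll":0},{"slide":[0,0,-0.225],"roll":0},{"slide":[0.0075,-0.249,-0.225],"roll":0},{"slide":[0.0075,-0.249,-0.225],"roll":0},{"slide":[0.0075,-0.249,-0.225],"roll":0},{"slide":[0.0075,-0.249,-0.225],"roll":0}]'

```text
time_s: 6.08
ee_pos: [0.4571, -0.0734, 0.2273]
ee_rot: [-0.014, 1.0, 0.001, -0.0]
force: [-0.1, -0.1, 0.2]
gripper_width: -0.0
finger_force: 0.0
```

Emit:
jog_arm --motion '[{"slide":[0,0,0],"roll":0},{"slide":[0,0,0],"roll":0},{"slide":[0,0,0],"roll":0},{"slide":[0,0,0],"roll":0}]' --jaw 0.3

```text
time_s: 6.58
ee_pos: [0.4575, -0.0734, 0.2277]
ee_rot: [-0.015, 1.0, 0.0, 0.0]
force: [0.5, 0.2, 0.6]
gripper_width: 0.0598
finger_force: 0.0
```

```bash
python3 - <<'E'
from station import env
import cv2,numpy as np
print(env.state()["ee_pos"])
w=env.snapshot("wrist");s=env.snapshot("scene")["frame"][:,:,::-1]
c=np.zeros((549,795,3),np.uint8);c[:,:390]=cv2.resize(s[80:270,180:315],(390,549));c[:304,390:]=cv2.resize(w["frame"][:,:,::-1],(405,304))
cv2.imwrite("pics/d.png",c)
E
```

```text
[ 0.45748088 -0.07342966  0.22770524]
```

View pics/d.png

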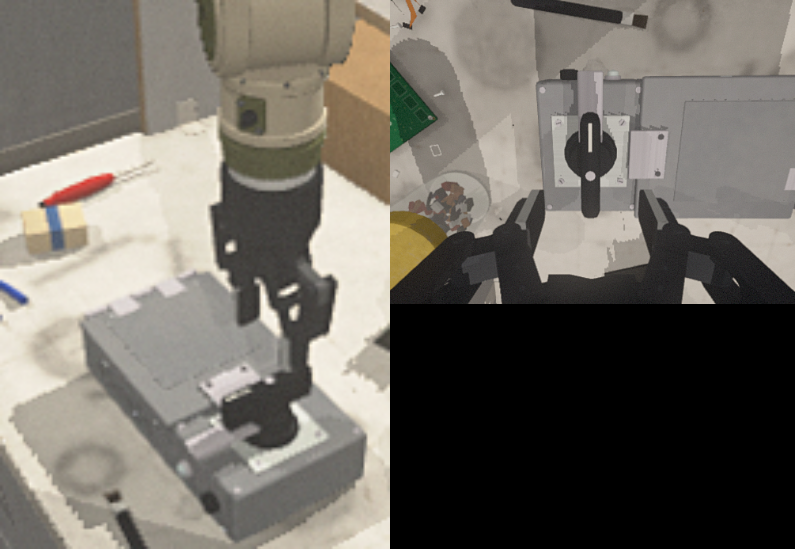

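The lid is shut, the handle is still off, and the bar lies between the fingers. Next I go down and grip.

Emit:
jog_arm --motion '[{"slide":[0,0,0.06],"roll":0},{"slide":[0,0,0.12],"roll":0},{"slide":[0,0,0.155],"roll":0},{"slide":[0,0,0.155],"roll":0}]'

```text
time_s: 7.18
ee_pos: [0.4568, -0.0735, 0.1649]
ee_rot: [-0.015, 1.0, 0.0, -0.001]
force: [0.2, -0.3, 0.2]
gripper_width: 0.06
finger_force: 0.0
```

Emit:
jog_arm --motion '[{"slide":[0,0,0],"roll":0},{"slide":[0,0,0],"roll":0},{"slide":[0,0,0],"roll":0},{"slide":[0,0,0],"roll":0},{"slide":[0,0,0],"roll":0}]' --jaw 1 --squeeze 50

```text
time_s: 7.8
ee_pos: [0.458, -0.0743, 0.1667]
ee_rot: [-0.015, 1.0, -0.001, 0.001]
force: [-1.0, -2.7, 6.2]
gripper_width: 0.015
finger_force: 51.9
```

Emit:
jog_arm --motion '[{"slide":[0,0,-0.005],"roll":0.1},{"slide":[0,0,-0.005],"roll":0.2},{"slide":[0,0,-0.005],"roll":0.3},{"slide":[0,0,-0.005],"roll":0.4},{"slide":[0,0,-0.005],"roll":0.5},{"slide":[0,0,-0.005],"roll":0.6},{"slide":[0,0,-0.005],"roll":0.7},{"slide":[0,0,-0.005],"roll":0.8},{"slide":[0,0,-0.005],"roll":0.9},{"slide":[0,0,-0.005],"roll":1.0}]'

```text
time_s: 9.05
ee_pos: [0.4571, -0.0753, 0.1668]
ee_rot: [0.673, 0.739, -0.002, 0.001]
force: [0.8, -8.5, -8.5]
gripper_width: 0.0151
finger_force: 51.0
```

Emit:
jog_arm --motion '[{"slide":[0,0,0],"roll":0.045},{"slide":[0,0,0],"roll":0.055},{"slide":[0,0,0],"roll":0.055},{"slide":[0,0,0],"roll":0.055}]'

```text
time_s: 9.55
ee_pos: [0.4571, -0.0752, 0.1668]
ee_rot: [0.701, 0.713, -0.002, 0.001]
force: [1.0, -9.2, -7.7]
gripper_width: 0.0152
finger_force: 51.4
```

```bash
python3 - <<'E'
from station import env
s=env.state();print(s["wrist_torque"],s["force"],s["joints"])
E
```

```text
[-1.67773825 -0.06390684  0.55057258] [ 0.97241972 -9.18683938 -7.74159712] [-0.33463507  0.19230553 -0.46809513  0.9108719  -0.00410111  1.21889778]
```

Emit:
jog_arm --motion '[{"slide":[0,0,0],"roll":0},{"slide":[0,0,0],"roll":0},{"slide":[0,0,0],"roll":0},{"slide":[0,0,0],"roll":0},{"slide":[0,0,-0.1],"roll":0},{"slide":[0,0,-0.2],"roll":0},{"slide":[0,0,-0.3],"roll":0},{"slide":[0,0,-0.35],"roll":0},{"slide":[0,0,-0.35],"roll":0}]' --jaw 0.3

```text
time_s: 10.68
ee_pos: [0.4583, -0.0739, 0.3093]
ee_rot: [0.701, 0.713, 0.001, 0.002]
force: [0.1, -0.1, -0.7]
gripper_width: 0.0596
finger_force: 0.0
```

```bash
python3 - <<'E'
from station import env
import cv2,numpy as np
w=env.snapshot("wrist");s=env.snapshot("scene")["frame"][:,:,::-1]
c=np.zeros((549,795,3),np.uint8);c[:,:390]=cv2.resize(s[80:270,180:315],(390,549));c[:304,390:]=cv2.resize(w["frame"][:,:,::-1],(405,304))
cv2.imwrite("pics/e.png",c)
E
```

```text
(no output)
```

View pics/e.png

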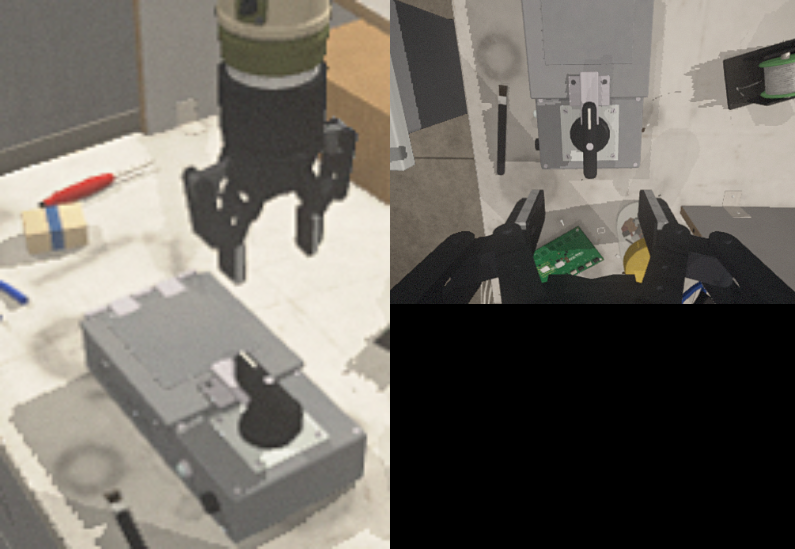

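The lid is shut, the tongue lies straight over the keeper at (588,87), and the gripper is clear.

```bash
python3 -c "
from station import env
print(env.sign_off())"
```

```text
the job is handed in; nothing more can be done
None
```

The lid is shut, the isolator is turned on with its tongue over the keeper tab, the gripper is clear, and the job was handed in after about 11 s of robot time; no verdict was returned.

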